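# Tip macadamias into the dispenser, free the catch and hold the lever

### The job

Tip the red pouring cup over the dispenser's hopper so that both macadamias roll in, then bring it level, stand it upright on the bench and let it go. Next flip the yellow safety catch right over to the side, never forcing the lever against it, and only then pull the black-handled lever to the front as far as it goes, so that both nuts drop into the blue snack container. Finish while still holding the lever there; leave the container in place and the jar, bottle and mug undisturbed.

Things in the scene. Friction and masses are not known exactly. Their poses are not given: they have to be found in the camera images.
- dispenser: Nut dispenser fixed to the bench. Origin at bench level, z up, its -x side is the front and faces the robot. Grey base plate from x = -105 to +95 and y = -130 to +130 mm. Hopper on its right, centred at x = 0, y = -50 mm. White lever housing on its left, x = -100 to +50, y = +60 to +110 mm, top 100 mm above the bench. From the hopper (edge y = +13) to the catch is free space.
- hopper (a point): Centre of the hopper's square mouth, level with its rim, 165 mm above the bench. Rim 126 x 126 mm outside, 3 mm thick; clear walls narrow to a 60 mm square shaft, closed below by a steel slide gate (top 80 mm above the bench).
- lever (a joint): Lever angle, rad: 0 = upright (rest), 0.6 = pulled to the front stop. A spring returns it when let go; at the grip it takes about 2 N at rest and 6 N at the stop. It opens the slide gate under the hopper (wide enough for the nuts from about 0.4). While the catch is upright it blocks the lever.
- lever_grip (a point): Middle of the lever's black grip, a crossbar 26 mm thick and 60 mm long along the dispenser's y, on an 8 mm rod. At rest: dispenser x = +30, y = +85 mm, 235 mm above the bench, straight above the lever's hinge, whose axis runs along the dispenser's y, 90 mm up. The grip swings on a 145 mm radius to the dispenser's -x and down; at the stop: 82 mm farther forward, 210 mm above the bench.
- catch (a joint): Safety catch angle, rad: 0 = upright (locked), 1.3 = flipped over to the dispenser's left (+y) as far as it goes. Stiff (about 1 N at the paddle); it stays where it is left.
- catch_paddle (a point): Middle of the yellow catch's paddle, 30 x 8 x 32 mm (dispenser x, y, z), at the front of the housing; a bar joins it to the bolt before the lever rod. Upright: dispenser x = -80, y = +85 mm, 140 mm above the bench, paddle top 154 mm. Hinge along the dispenser's x, 40 mm below this point, level with the housing's top (100 mm). Flip it by pushing the paddle from the hopper side towards +y.
- cup_mid (a point): Red plastic pouring cup, 60 mm high; this point is 30 mm above its underside. Axes: z up, +x to its pouring lip. Flat parallel sides at y = +-30 mm, full height from x = -30 to +20 mm: grip across these. Back wall at x = -30 mm. The front slopes up at 45 degrees to the lip, so the nuts roll out when it is tipped well beyond 45 degrees.
- cup: The same red cup with its origin at the underside, below point cup_mid; same axes.
- cup_lip (a point): Middle of the cup's pouring lip: 70 mm ahead (+x) of the cup's origin and 50 mm above its underside.
- nut1: A whole macadamia nut in its shell, brown ball of 25 mm diameter, 10 g, origin at its centre; starts inside the cup.
- nut2: The other macadamia nut, the same.
- snackbox: Blue snack container without its lid, 108 x 88 x 52 mm (x, y, z), 4 mm walls, standing open on the dispenser's base plate under the hopper. Origin: centre of its underside.
- chute (a point): Point on the dispenser's base plate straight below the hopper, 10 mm above the bench, where the snack container stands.
- jar: Bystander: clear glass storage jar with a bamboo lid, 88 mm diameter, 143 mm high, origin at underside.
- flask: Bystander: aluminium bottle with a black flip cap, 68 mm diameter, 200 mm high, origin at underside.
- mug: Bystander: white mug, 80 mm diameter, 90 mm high, origin at underside.
Not all that is in view belongs to the job. Of the things that look like the cup, the largest one is meant.

How it is judged:
On the way, in this order (a step that is already met when the one before it is completed fails the run):
1. the cup is lifted and tipped at least 35 degrees at the hopper (angle between cup's own z axis and vertical above 0.61 rad and horizontal distance between cup_lip and hopper below 0.1 m and height (world z) of cup_lip above 0.14 m), for 0.05 s.
2. both nuts are in the hopper (horizontal distance between each of nut1, nut2 and hopper below 0.055 m and height (world z) of nut1 between 0.075 and 0.15 m and height (world z) of nut2 between 0.075 and 0.15 m), for 0.1 s.
3. the cup stands upright on the bench, let go (angle between cup's own z axis and vertical below 0.1 rad and height (world z) of cup_mid between 0.022 and 0.036 m and contact force between the fingers and cup below 0.1 N), for 0.2 s.
4. the catch is flipped over while the lever still rests upright (value of joint catch above 0.9 rad and value of joint lever below 0.15 rad), for 0.1 s.
5. the robot holds the lever pulled fully to the front (value of joint lever above 0.5 rad and contact force between the fingers and lever above 1 N), for 0.3 s.
At the end, for the whole second after the job is handed in: Fingers hold the lever (over 1 N) beyond 0.5 rad, stop at 0.6; catch beyond 0.9 rad; both nuts inside the snack container, which stands within 25 mm of its place; cup upright on the bench (tilt under 0.1 rad), not touched (all of step 3 and all of step 5 and value of joint catch above 0.9 rad and horizontal distance between snackbox and chute below 0.025 m and x of nut1 in the frame of snackbox between -0.052 and 0.052 m and y of nut1 in the frame of snackbox between -0.042 and 0.042 m and z of nut1 in the frame of snackbox between 0 and 0.05 m and x of nut2 in the frame of snackbox between -0.052 and 0.052 m and y of nut2 in the frame of snackbox between -0.042 and 0.042 m and z of nut2 in the frame of snackbox between 0 and 0.05 m); the arm keeps its last pose, push and grip.
It fails at once if the lever is forced against the catch (value of joint lever above 0.15 rad and value of joint catch below 0.5 rad).
It fails at once if the jar, bottle or mug is shoved (over 40 mm) or tipped (distance of any of jar, flask, mug from where it was at the start of the episode above 0.04 m or angle between any of jar, flask, mug's own z axis and vertical above 0.35 rad).
It also fails if it takes over 72 s, if anything falls off the work surface, if the arm or the gripper's body presses on something with over 40 N, if the wrist force passes 120 N, or if a joint passes its speed limit or range.

### The arm

A 6-joint arm with a two-finger parallel gripper is mounted at the origin on the work surface. World frame = base frame: x ahead of the robot, y to its left, z up, the work surface at z = 0. Lengths are in m, angles in rad, forces in N, time in s.
With the tool pointing down it reaches from about 0.3 to 0.775 m from the base axis. Payload 14.6 kg.
Tool frame: the origin (TCP) lies at the very end of the fingers, on their centre line; the grasp point (between the pads) lies 19 mm behind it; z points along the fingers, y is the line along which they close (so a half turn about z gives the same grasp; the last joint's range is limited). The gripper opens to 94 mm and grips with 3 to 60 N. Pads are 16 mm wide; open, the fingers measure 119 mm over their backs; the gripper's body (75 mm by 177 mm) begins 78 mm behind the grasp point.
Start: joints at [1.191, 0.3, 1.521, -0, 1.321, -0.067], TCP at [0.169, 0.523, 0.205] pointing down, gripper open.
Joint ranges: [-3.03, 3.03], [-0.79, 2.21], [0.23, 2.52], [-1.04, 4.18], [0, 3.07], [-2.55, 2.55]. Speed limits (rad/s): [2.22, 2.22, 2.57, 3.14, 3.14, 3.14].

### API

Orientations are given as [roll, pitch, yaw] about the fixed x, y, z axes, in that order (R = Rz(yaw) Ry(pitch) Rx(roll)).
In Python, from station import ctrl gives the robot as it stands. The module is installed in compiled form; this text tells all that it offers.
- The arm moves only by the tool play_rows, never from a script. Its argument "commands" is a list of rows, each a list of 7 numbers: the shift along the tool's x, y, z in m, then the turn, a rotation vector about the tool's x, y, z in degrees, then the closure, from -1 (fully open) to 1 (shut). A call has 1 to 20 rows; each row shifts and turns the commanded pose from where the row before left it, along the tool's axes as they then stand; what a row does not reach is not made up. A row lasts 1/12 s, in which the tool goes at most 41.7 mm and 7.16 degrees, less where a joint would pass 70% of its speed; a pose out of reach is approached as far as the arm can. A call is refused whole if a number of a shift passes 0.0417 or a number of a turn 7.16, either way. A call with a gripper value outside its range is refused whole. The fingers move at their own pace and stop on an object; "force" is the grip in N (left out, the last holds). Time passes only in rows, so rows that do not move let the fingers close. It gives the time, the measured TCP pose, the force, the opening and the grip force at its end, in the units of the state.
- ctrl.get_obs(): the state, without advancing time (a new reading comes with each control period).
- ctrl.camera(name): name is "scene" or "top"; returns the picture (384x512x3 uint8, blue, green, red); there is no depth.
- ctrl.camera_model(name): a dict with "fx", "fy", "cx", "cy" (pixels), "rvec" (rotation vector, rad) and "tvec" (3), from world to camera coordinates, as OpenCV has them. Camera axes: x right, y down, z forward; pixel columns grow to the right and rows downward; lengths in m; the calibration is good to about 2 mm. A picture is of the moment at which its call begins. camera_model takes no time and is no camera call.
- ctrl.hand_in(): hands the job in; it is judged then, once.
The state is a dict: "time_s": time; "qpos": joint angles; "joint_vel": joint speeds; "tau": joint torques, N m; "ee_pos": TCP position; "eef_rot": TCP orientation; "force": force on the tool from outside, world axes, zero at the start; "moment": the same for the moment, N m; "grip_width": finger opening in m; "grip_force": force on a finger pad.
Only numpy, scipy, OpenCV 4.12 (cv2) and the standard library are available. Lean on these libraries where they do the work, as an engineer would, in place of code of your own. Each camera call takes 0.05 s, during which the arm holds its last target. There are 200 camera calls.

## Working session

There is one attempt and no reset: what is moved stays moved. The work goes in short steps, Python scripts to look and compute and a tool call to move; the robot and the scene stay as the last step left them, time stands still between calls to the robot, and variables do not carry over. Pictures are saved under pics/ and viewed, at most 10 in all, crops included, and the job is handed in when it is done.

Besides the shell and the picture viewer there is one more tool, called after "Call:" by a JSON object that holds its "fn" and its "kwargs", one argument or row to a line. play_rows: Moves the arm, as the interface text tells. Its arguments: {"type":"object","properties":{"commands":{"type":"array","items":{"type":"array","items":{"type":"number"}}},"force":{"type":"number"}},"required":["commands"]}

```bash
mkdir -p pics; python3 - <<'E'
from station import ctrl
import cv2
for n in("scene","top"):
    cv2.imwrite(f"pics/{n}0.png",ctrl.camera(n)); print(n,ctrl.camera_model(n))
o=ctrl.get_obs(); print(o)
E
```

```text
scene {'fx': 442.16276440126126, 'fy': 442.16276440126126, 'cx': 254.8505194227455, 'cy': 186.378613967513, 'rvec': array([ 0.75357021,  2.48866888, -1.22322003]), 'tvec': array([ 0.38974406, -0.06626086,  1.68213356])}
top {'fx': 407.60222062730804, 'fy': 407.60222062730804, 'cx': 255.35845121840066, 'cy': 193.57395914713737, 'rvec': array([ 2.15594487, -2.20560266,  0.05890345]), 'tvec': array([0.04823415, 0.50858844, 1.30081986])}
{'time_s': 0.1, 'qpos': array([ 1.19137993e+00,  3.00404691e-01,  1.52148767e+00,  2.35462804e-06,
        1.32069283e+00, -6.65966224e-02]), 'joint_vel': array([ 1.01284617e-04, -7.08985173e-04, -2.19559859e-03, -1.62689629e-03,
       -5.50675143e-04, -4.99616107e-05]), 'tau': array([-1.04050087e-04, -5.32651305e+01, -3.53280938e+01,  7.08749495e-02,
        2.34290538e-02, -1.23341772e-05]), 'ee_pos': array([0.169177  , 0.52310255, 0.20496227]), 'eef_rot': array([-3.14060248e+00, -6.83259697e-05,  2.82877226e+00]), 'force': array([0.35164617, 0.78332056, 0.42877191]), 'moment': array([ 0.01285929,  0.00121557, -0.03808108]), 'grip_force': 0.0, 'grip_width': 0.09402027883649036}
```

View pics/scene0.png

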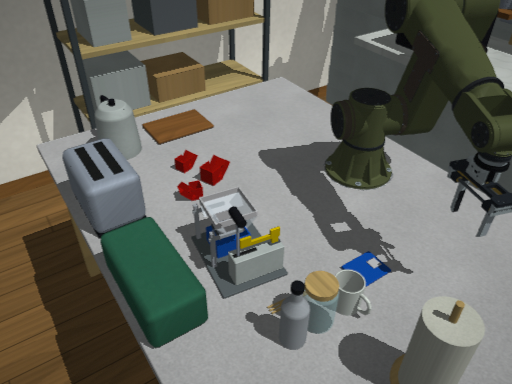

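View pics/top0.png

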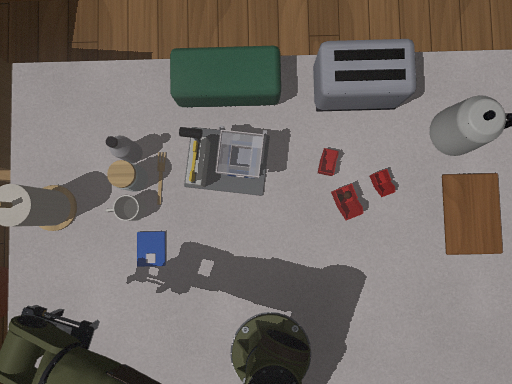

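Three red cups appear in the top view, at (329,161), (347,201) and (383,182). The one at (347,201) is the largest and seems to hold the nuts. The dispenser is at about (228,160), with the hopper mouth at (243,152), the lever at (190,132) and the catch at (195,160). I'll check the cup in one crop and measure.

```bash
cat > h.py <<'E'
import numpy as np, cv2
from station import ctrl
def cam(n):
    m=ctrl.camera_model(n); K=np.array([[m['fx'],0,m['cx']],[0,m['fy'],m['cy']],[0,0,1]])
    return K,cv2.Rodrigues(m['rvec'])[0],np.array(m['tvec'])
def ray(n,uv):
    K,R,t=cam(n); d=R.T@np.linalg.solve(K,[uv[0],uv[1],1.]); return -R.T@t,d
def plane(n,uv,z):
    c,d=ray(n,uv); return c+d*(z-c[2])/d[2]
def proj(n,P):
    K,R,t=cam(n); q=(K@(R@np.atleast_2d(P).T+t[:,None])).T; return q[:,:2]/q[:,2:]
def tri(a,b):
    c1,d1=ray("scene",a);c2,d2=ray("top",b)
    s=np.linalg.lstsq(np.c_[d1,-d2],c2-c1,rcond=None)[0]
    p,q=c1+s[0]*d1,c2+s[1]*d2; return (p+q)/2,np.linalg.norm(p-q)
def mask(im,lo,hi):
    return cv2.inRange(cv2.cvtColor(im,cv2.COLOR_BGR2HSV),lo,hi)
E
python3 - <<'E'
from h import *
t=cv2.imread("pics/top0.png");s=cv2.imread("pics/scene0.png")
a=cv2.resize(t[110:230,300:410],None,fx=5,fy=5,interpolation=cv2.INTER_CUBIC);cv2.imwrite("pics/cups.png",a)
b=cv2.resize(t[115:205,175:285],None,fx=7,fy=6.5,interpolation=cv2.INTER_CUBIC)
cv2.imwrite("pics/disp.png",cv2.resize(t[115:205,175:285],None,fx=6,fy=6,interpolation=cv2.INTER_CUBIC))
for n,im in(("top",t),("scene",s)):
    for nm,lo,hi in(("red",(0,120,60),(10,255,255)),("red2",(170,120,60),(180,255,255)),("yellow",(22,120,90),(34,255,255))):
        k,_,st,c=cv2.connectedComponentsWithStats(mask(im,lo,hi))
        for i in range(1,k):
            if st[i,4]>40: print(n,nm,st[i],c[i].round(1))
E
```

```text
top red [318 148  20  28 326] [328.6 161.3]
top red [370 169  25  28 402] [382.7 182.6]
top red [331 184  32  36 559] [348.1 202.6]
top red [  0 267   8  51 209] [  3.1 290. ]
top yellow [189 141   8  40 108] [193.  159.5]
scene red [175 150  22  23 322] [185.  161.2]
scene red [200 155  30  31 567] [213.5 170. ]
scene red [178 181  25  20 368] [190.8 190. ]
scene yellow [240 226  40  23 357] [260.5 238.2]
```

View pics/cups.png

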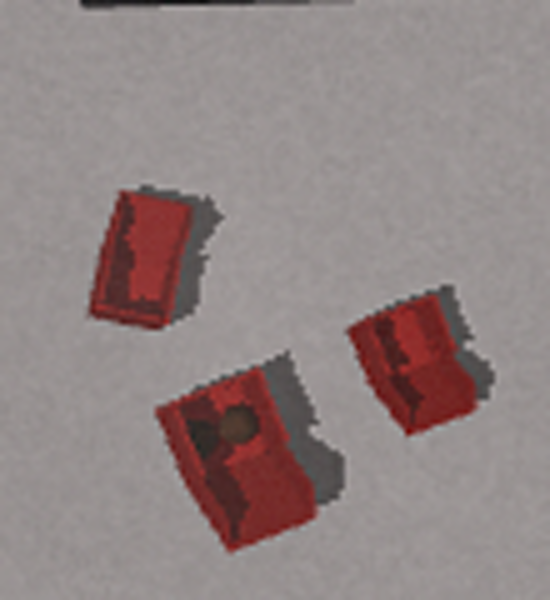

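View pics/disp.png

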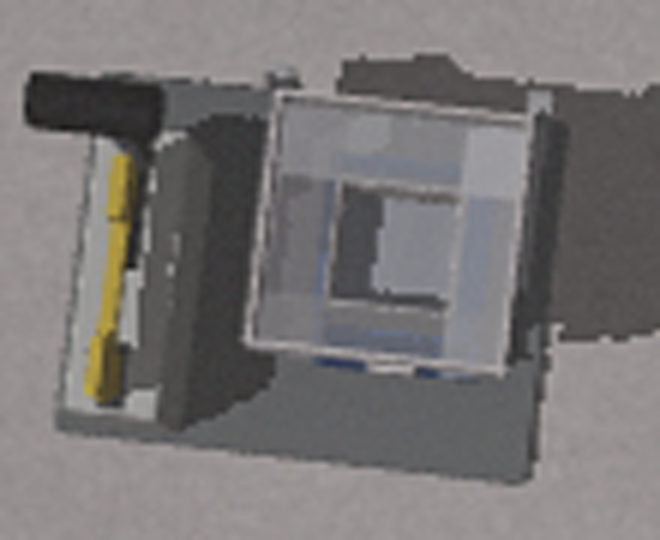

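The crop confirms it: the cup at top pixel (347,201) is the largest and the only one with two brown nuts. Its back edge runs from crop (157,410) to (263,368) and its lip from (232,550) to (315,515). In the dispenser crop, the rim corners are about (275,92), (533,115), (503,375) and (245,345).

```bash
python3 - <<'E'
from h import *
f=lambda p,o,k:[(p[0]+.5)/k-.5+o[0],(p[1]+.5)/k-.5+o[1]]
P=lambda c,o,k,z:np.array([plane("top",f(p,o,k),z) for p in c])
b=P([(157,410),(263,368)],(300,110),5,.06); l=P([(232,550),(315,515)],(300,110),5,.05)
print("back",b.round(4),np.linalg.norm(b[0]-b[1])); print("lip",l.round(4),np.linalg.norm(l[0]-l[1]))
bm,lm=b.mean(0),l.mean(0); v=(lm-bm)[:2]; print("len",np.linalg.norm(v),"yaw",np.degrees(np.arctan2(v[1],v[0])))
u=v/np.linalg.norm(v); print("origin",bm[:2]+.03*u, lm[:2]-.07*u)
e=b[0]-b[1]; print("edge yaw",np.degrees(np.arctan2(e[1],e[0])))
h=P([(275,92),(533,115),(503,375),(245,345)],(175,115),6,.165)
print("hop",h.round(4),h.mean(0),[np.linalg.norm(h[i]-h[i-1]).round(4) for i in range(4)])
d=(h[0]+h[1]-h[2]-h[3]); yaw=np.arctan2(d[1],d[0]); d2=h[0]+h[3]-h[1]-h[2]; print("yaw",np.degrees(yaw),np.degrees(np.arctan2(d2[1],d2[0]))-90)
bp=P([(55,432),(530,483)],(175,115),6,.008);print("base",bp.round(4)); e=bp[0]-bp[1];print(np.linalg.norm(e),np.degrees(np.arctan2(e[1],e[0]))-90)
yaw=np.arctan2(e[1],e[0])-np.pi/2
# dispenser origin via both
for y in (yaw,):
    R=np.array([[np.cos(y),-np.sin(y)],[np.sin(y),np.cos(y)]])
    o1=h.mean(0)[:2]-R@[0,-.05]; o2=bp[:,:2].mean(0)-R@[-.105,0]; print(o1,o2)
    for nm,q in(("grip",(.03,.085,.235)),("pad",(-.08,.085,.15)),("hop",(0,-.05,.165))):
        w=np.r_[o1+R@q[:2],q[2]]; print(nm,w.round(4),proj("top",w).round(1),proj("scene",w).round(1))
E
```

```text
back [[ 0.5074 -0.2001  0.06  ]
 [ 0.5321 -0.2671  0.06  ]] 0.07139342306964865
lip [[ 0.4191 -0.2457  0.05  ]
 [ 0.4398 -0.2983  0.05  ]] 0.05657236157993184
len 0.09808314805537026 yaw -156.97987672443097
origin [ 0.49213794 -0.2453599 ] [ 0.49390215 -0.24461031]
edge yaw 110.28992330555796
hop [[0.6873 0.1322 0.165 ]
 [0.6728 0.0076 0.165 ]
 [0.547  0.025  0.165 ]
 [0.5644 0.1486 0.165 ]] [0.61786414 0.07833569 0.165     ] [np.float64(0.1239), np.float64(0.1254), np.float64(0.1271), np.float64(0.1249)]
yaw -7.750467617869603 -7.315739455547245
base [[0.5385 0.2703 0.008 ]
 [0.5047 0.0123 0.008 ]]
0.26022358484700525 -7.4700145089325645
[0.62436451 0.12791134] [0.62571552 0.12762403]
grip [0.6652 0.2083 0.235 ] [[190.2 132.9]] [[237.6 216.4]]
pad [0.5561 0.2226 0.15  ] [[190.8 176.1]] [[275.  228.3]]
hop [0.6179 0.0783 0.165 ] [[239.4 153.1]] [[227.6 203.5]]
```

```bash
python3 - <<'E'
from h import *
s=cv2.imread("pics/scene0.png")
cv2.imwrite("pics/sc1.png",cv2.resize(s[145:295,165:295],None,fx=4,fy=4,interpolation=cv2.INTER_CUBIC)[:, :])
t=np.array([plane("top",p,0) for p in ([(157.5/5-.5+300),(410.5/5-.5+110)],)]);print("backleft z0",t.round(4))
y=np.radians(-160);u=np.array([np.cos(y),np.sin(y)]);v=np.array([-u[1],u[0]])
print("origin from it",t[0][:2]+.03*u+.03*v)
o=np.array([.494,-.247])
for a,b,z in((-30,-30,0),(-30,30,0),(-30,30,60),(-30,-30,60),(70,-30,50),(70,30,50)):
    w=np.r_[o+(a*u+b*v)/1e3,z/1e3]; print((a,b,z),((proj("top",w)-[300,110]+.5)*5-.5).round(0),((proj("scene",w)-[165,145]+.5)*4-.5).round(0))
for nm,p,z in(("flask",(122,150),.1),("jar",(121,174),.143),("mug",(126,208),.09)): print(nm,plane("top",p,z).round(3))
E
```

```text
backleft z0 [[ 0.5114 -0.2105  0.    ]]
origin from it [ 0.49351542 -0.24899482]
(-30, -30, 0) [[154. 409.]] [[192. 165.]]
(-30, 30, 0) [[239. 376.]] [[142. 141.]]
(-30, 30, 60) [[259. 368.]] [[138.  87.]]
(-30, -30, 60) [[170. 402.]] [[189. 111.]]
(70, -30, 50) [[227. 552.]] [[261.  69.]]
(70, 30, 50) [[316. 517.]] [[210.  47.]]
flask [0.647 0.442 0.1  ]
jar [0.568 0.43  0.143]
mug [0.47  0.433 0.09 ]
```

View pics/sc1.png

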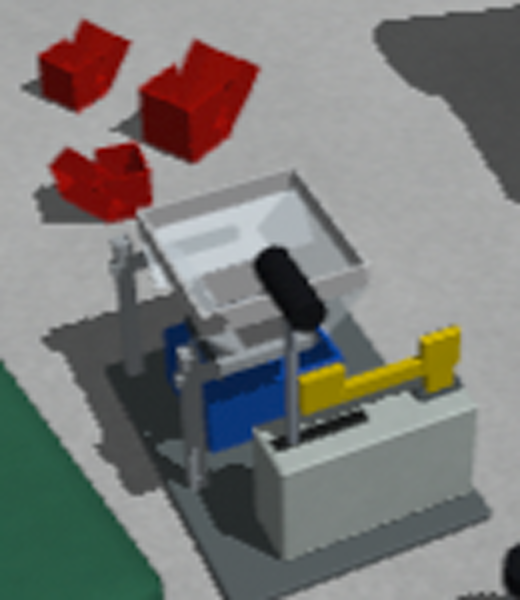

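The scene crop agrees with the measured cup pose: the projected corners match to within a few pixels, apart from one lip corner that's about 14 crop px off. The paddle is at crop (440,358) and the grip at (290,288). Next I'll write a planning helper.

```bash
cat >> h.py <<'E'
from scipy.spatial.transform import Rotation as Ro
def now():
    o=ctrl.get_obs(); return np.array(o['ee_pos']),Ro.from_euler('xyz',o['eef_rot']),o
def go(p,R=None,cur=None):
    """total tool-frame shift (mm) first, then total turn (deg), with row counts"""
    p0,R0,o=now() if cur is None else (*cur,None)
    s=R0.inv().apply(np.asarray(p)-p0); r=np.degrees((R0.inv()*R).as_rotvec()) if R is not None else np.zeros(3)
    print("shift mm",(s*1e3).round(1),"rows",np.ceil(np.linalg.norm(s)/.0417),"turn",r.round(2),"rows",np.ceil(np.linalg.norm(r)/7.16))
    return np.asarray(p),(R if R is not None else R0)
DOWN=lambda yaw:Ro.from_euler('xyz',[180,0,yaw],degrees=True)
DY=-7.5; DO=np.array([.625,.128])
def disp(x,y,z):
    a=np.radians(DY); return np.array([DO[0]+np.cos(a)*x-np.sin(a)*y,DO[1]+np.sin(a)*x+np.cos(a)*y,z])
E
python3 - <<'E'
from h import *
c=go((.494,-.248,.16),DOWN(20)); go((.494,-.248,.012),None,c)
E
```

```text
shift mm [-546.4 -633.7   45.6] rows 21.0 turn [-3.0000e-02  7.0000e-02  1.4208e+02] rows 20.0
shift mm [  0.  -0. 148.] rows 4.0 turn [0. 0. 0.] rows 0.0
```

Call:
{"fn": "play_rows", "kwargs": {
  "commands": [
    [-0.025, -0.029, 0.002, 0, 0, 0, -1],
    [-0.025, -0.029, 0.002, 0, 0, 0, -1],
    [-0.025, -0.029, 0.002, 0, 0, 0, -1],
    [-0.025, -0.029, 0.002, 0, 0, 0, -1],
    [-0.025, -0.029, 0.002, 0, 0, 0, -1],
    [-0.025, -0.029, 0.002, 0, 0, 0, -1],
    [-0.025, -0.029, 0.002, 0, 0, 0, -1],
    [-0.025, -0.029, 0.002, 0, 0, 0, -1],
    [-0.025, -0.029, 0.002, 0, 0, 0, -1],
    [-0.025, -0.029, 0.002, 0, 0, 0, -1],
    [-0.025, -0.029, 0.002, 0, 0, 0, -1],
    [-0.025, -0.029, 0.002, 0, 0, 0, -1],
    [-0.025, -0.029, 0.002, 0, 0, 0, -1],
    [-0.025, -0.029, 0.002, 0, 0, 0, -1],
    [-0.025, -0.029, 0.002, 0, 0, 0, -1],
    [-0.025, -0.029, 0.002, 0, 0, 0, -1],
    [-0.025, -0.029, 0.002, 0, 0, 0, -1],
    [-0.025, -0.029, 0.002, 0, 0, 0, -1],
    [-0.025, -0.029, 0.002, 0, 0, 0, -1],
    [-0.025, -0.029, 0.002, 0, 0, 0, -1]
  ]
}}

```text
time_s: 1.77
ee_pos: [0.4667, -0.1844, 0.165]
eef_rot: [3.142, -0.0, 2.828]
force: [0.5, 0.6, -0.7]
grip_width: 0.094
grip_force: 0.0
```

Call:
{"fn": "play_rows", "kwargs": {
  "commands": [
    [-0.023, -0.027, 0.003, 0, 0, 0, -1],
    [-0.023, -0.027, 0.003, 0, 0, 0, -1],
    [0, 0, 0, 0, 0, 7.1, -1],
    [0, 0, 0, 0, 0, 7.1, -1],
    [0, 0, 0, 0, 0, 7.1, -1],
    [0, 0, 0, 0, 0, 7.1, -1],
    [0, 0, 0, 0, 0, 7.1, -1],
    [0, 0, 0, 0, 0, 7.1, -1],
    [0, 0, 0, 0, 0, 7.1, -1],
    [0, 0, 0, 0, 0, 7.1, -1],
    [0, 0, 0, 0, 0, 7.1, -1],
    [0, 0, 0, 0, 0, 7.1, -1],
    [0, 0, 0, 0, 0, 7.1, -1],
    [0, 0, 0, 0, 0, 7.1, -1],
    [0, 0, 0, 0, 0, 7.1, -1],
    [0, 0, 0, 0, 0, 7.1, -1],
    [0, 0, 0, 0, 0, 7.1, -1],
    [0, 0, 0, 0, 0, 7.1, -1],
    [0, 0, 0, 0, 0, 7.1, -1],
    [0, 0, 0, 0, 0, 7.1, -1]
  ]
}}

```text
time_s: 3.43
ee_pos: [0.4935, -0.2479, 0.1591]
eef_rot: [-3.141, 0.0, 0.592]
force: [-0.7, -0.2, 0.6]
grip_width: 0.0937
grip_force: 0.0
```

Call:
{"fn": "play_rows", "kwargs": {
  "commands": [
    [0, 0, 0, 0, 0, 7.1, -1],
    [0, 0, 0, 0, 0, 7.1, -1],
    [0, 0, 0, 0, 0, 0, -1],
    [0, 0, 0, 0, 0, 0, -1]
  ]
}}

```text
time_s: 3.77
ee_pos: [0.4936, -0.2479, 0.1592]
eef_rot: [-3.141, 0.0, 0.354]
force: [0.1, 0.1, 1.0]
grip_width: 0.094
grip_force: 0.0
```

```bash
python3 - <<'E'
from h import *
p,R,o=now();print(p.round(4),R.as_euler('xyz',True).round(2),o['time_s'],o['qpos'].round(3))
go((.494,-.248,.012),DOWN(20))
E
```

```text
[ 0.4936 -0.2479  0.1592] [-1.7998e+02  2.0000e-02  2.0310e+01] 3.7667 [-0.532  0.347  1.57  -0.     1.225  0.685]
shift mm [  0.4   0.3 147.2] rows 4.0 turn [-0.02  0.02  0.31] rows 1.0
```

Call:
{"fn": "play_rows", "kwargs": {
  "commands": [
    [0, 0, 0.03, 0, 0, 0, -1],
    [0, 0, 0.03, 0, 0, 0, -1],
    [0, 0, 0.03, 0, 0, 0, -1],
    [0, 0, 0.03, 0, 0, 0, -1],
    [0, 0, 0.017, 0, 0, 0, -1],
    [0, 0, 0.01, 0, 0, 0, -1],
    [0, 0, 0, 0, 0, 0, -1],
    [0, 0, 0, 0, 0, 0, 1],
    [0, 0, 0, 0, 0, 0, 1],
    [0, 0, 0, 0, 0, 0, 1],
    [0, 0, 0, 0, 0, 0, 1],
    [0, 0, 0, 0, 0, 0, 1],
    [0, 0, 0, 0, 0, 0, 1],
    [0, 0, 0, 0, 0, 0, 1]
  ],
  "force": 15
}}

```text
time_s: 4.93
ee_pos: [0.4939, -0.2481, 0.013]
eef_rot: [3.141, -0.0, 0.351]
force: [-1.7, 0.0, 5.0]
grip_width: 0.0599
grip_force: 15.0
```

Call:
{"fn": "play_rows", "kwargs": {
  "commands": [
    [0, 0, -0.02, 0, 0, 0, 1],
    [0, 0, -0.04, 0, 0, 0, 1],
    [0, 0, -0.04, 0, 0, 0, 1],
    [0, 0, -0.04, 0, 0, 0, 1],
    [0, 0, -0.04, 0, 0, 0, 1],
    [0, 0, -0.04, 0, 0, 0, 1],
    [0, 0, -0.04, 0, 0, 0, 1],
    [0, 0, -0.03, 0, 0, 0, 1],
    [0, 0, 0, 0, 0, 0, 1]
  ]
}}

```text
time_s: 5.68
ee_pos: [0.4947, -0.2485, 0.3091]
eef_rot: [3.134, -0.006, 0.351]
force: [-0.4, 0.3, -0.9]
grip_width: 0.0595
grip_force: 15.0
```

```bash
python3 - <<'E'
from h import *
p,R,o=now();print(p.round(4),R.as_euler('xyz',True).round(2),o['grip_width'],o['force'],o['qpos'].round(3))
go(disp(0,-.020,.30),DOWN(82.5))
E
```

```text
[ 0.4947 -0.2485  0.3091] [179.58  -0.35  20.09] 0.059543792931473764 [-0.38205104  0.32498273 -0.85399532] [-0.532  0.247  1.351  0.     1.534  0.689]
shift mm [ 242.3 -291.2    8.4] rows 10.0 turn [  0.57  -0.08 -62.42] rows 9.0
```

Call:
{"fn": "play_rows", "kwargs": {
  "commands": [
    [0.012, -0.015, 0, 0, 0, 0, 1],
    [0.023, -0.028, 0, 0, 0, 0, 1],
    [0.023, -0.028, 0, 0, 0, 0, 1],
    [0.023, -0.028, 0, 0, 0, 0, 1],
    [0.023, -0.028, 0.001, 0, 0, 0, 1],
    [0.023, -0.028, 0.001, 0, 0, 0, 1],
    [0.023, -0.028, 0.002, 0, 0, 0, 1],
    [0.023, -0.028, 0.002, 0, 0, 0, 1],
    [0.023, -0.028, 0.002, 0, 0, 0, 1],
    [0.023, -0.028, 0, 0, 0, 0, 1],
    [0.023, -0.024, 0, 0, 0, -7, 1],
    [0, 0, 0, 0, 0, -7, 1],
    [0, 0, 0, 0, 0, -7, 1],
    [0, 0, 0, 0, 0, -7, 1],
    [0, 0, 0, 0, 0, -7, 1],
    [0, 0, 0, 0, 0, -7, 1],
    [0, 0, 0, 0, 0, -7, 1],
    [0, 0, 0, 0, 0, -7, 1],
    [0, 0, 0, 0, 0, -6.4, 1],
    [0, 0, 0, 0, 0, 0, 1]
  ]
}}

```text
time_s: 7.35
ee_pos: [0.6209, 0.1084, 0.2933]
eef_rot: [-3.14, 0.0, 1.445]
force: [-0.2, -0.3, -0.9]
grip_width: 0.0601
grip_force: 15.0
```

Call:
{"fn": "play_rows", "kwargs": {
  "commands": [
    [0, 0, 0, 0, 5, 0, 1],
    [0, 0, 0, 0, 5, 0, 1],
    [0, 0, 0, 0, 5, 0, 1],
    [0, 0, 0, 0, 5, 0, 1],
    [0, 0, 0, 0, 0, 0, 1]
  ]
}}

```text
time_s: 7.77
ee_pos: [0.6209, 0.1067, 0.293]
eef_rot: [-3.138, -0.353, 1.432]
force: [0.4, 0.2, -1.5]
grip_width: 0.0603
grip_force: 15.0
```

```bash
python3 - <<'E'
from h import *
p,R,o=now();print(p.round(4),disp(0,-.020,.30).round(3),R.apply([0,0,1]).round(3),o['grip_width'],o['qpos'].round(3))
E
```

```text
[0.6209 0.1067 0.293 ] [0.622 0.108 0.3  ] [ 0.044  0.343 -0.938] 0.060278451033865185 [-0.037  0.395  1.231  0.353  1.487  0.076]
```

Call:
{"fn": "play_rows", "kwargs": {
  "commands": [
    [0, 0, 0, 0, 5, 0, 1],
    [0, 0, 0, 0, 5, 0, 1],
    [0, 0, 0, 0, 5, 0, 1],
    [0, 0, 0, 0, 4, 0, 1],
    [0, 0, 0, 0, 0, 0, 1],
    [0, 0, 0, 0, 0, 0, 1]
  ]
}}

```text
time_s: 8.27
ee_pos: [0.6209, 0.1081, 0.2936]
eef_rot: [-3.138, -0.677, 1.435]
force: [-0.1, 0.3, -0.8]
grip_width: 0.0598
grip_force: 15.0
```

```bash
python3 - <<'E'
from h import *
p,R,o=now();print(p.round(4),R.apply([0,0,1]).round(3),np.degrees(np.arccos(-R.apply([0,0,1])[2])),o['qpos'].round(3))
print("lip",p+R.apply([-.07,0,-.037]),disp(0,-.05,.165))
go(disp(-.015,.02,.215),R)
E
```

```text
[0.6209 0.1081 0.2936] [ 0.081  0.621 -0.779] 38.79083370085556 [-0.161  0.399  1.323  0.681  1.473 -0.114]
lip [0.6105506  0.03106641 0.27856343] [0.61847369 0.07842776 0.165     ]
shift mm [-17.9 -13.4  86.5] rows 3.0 turn [0. 0. 0.] rows 0.0
```

Call:
{"fn": "play_rows", "kwargs": {
  "commands": [
    [-0.004, -0.003, 0.022, 0, 0, 0, 1],
    [-0.005, -0.004, 0.022, 0, 0, 0, 1],
    [-0.005, -0.004, 0.022, 0, 0, 0, 1],
    [-0.004, -0.003, 0.02, 0, 0, 0, 1],
    [0, 0, 0, 0, 0, 0, 1],
    [0, 0, 0, 0, 0, 0, 1]
  ]
}}

```text
time_s: 8.77
ee_pos: [0.6123, 0.1509, 0.2166]
eef_rot: [-3.14, -0.679, 1.44]
force: [-0.2, 0.1, 0.3]
grip_width: 0.0601
grip_force: 15.0
```

Call:
{"fn": "play_rows", "kwargs": {
  "commands": [
    [0.0012, 0, -0.0013, 0, 2.5, 0, 1],
    [0.0012, 0, -0.0013, 0, 2.5, 0, 1],
    [0.0012, 0, -0.0013, 0, 2.5, 0, 1],
    [0.0012, 0, -0.0013, 0, 2.5, 0, 1],
    [0.0012, 0, -0.0013, 0, 2.5, 0, 1],
    [0.0012, 0, -0.0013, 0, 2.5, 0, 1],
    [0.0012, 0, -0.0013, 0, 2.5, 0, 1],
    [0.0012, 0, -0.0013, 0, 2.5, 0, 1],
    [0.0017, 0, -0.0005, 0, 2.5, 0, 1],
    [0.0017, 0, -0.0005, 0, 2.5, 0, 1],
    [0.0017, 0, -0.0005, 0, 2.5, 0, 1],
    [0.0017, 0, -0.0005, 0, 2.5, 0, 1],
    [0.0017, 0, -0.0005, 0, 2.5, 0, 1],
    [0.0017, 0, -0.0005, 0, 2.5, 0, 1],
    [0.0017, 0, -0.0005, 0, 2.5, 0, 1],
    [0.0017, 0, -0.0005, 0, 2.5, 0, 1],
    [0.0017, 0, -0.0005, 0, 2.5, 0, 1],
    [0.0017, 0, -0.0005, 0, 2.5, 0, 1],
    [0, 0, 0, 0, 0, 0, 1],
    [0, 0, 0, 0, 0, 0, 1]
  ]
}}

```text
time_s: 10.43
ee_pos: [0.6127, 0.1496, 0.2486]
eef_rot: [3.131, -1.464, 1.451]
force: [0.4, -0.0, 0.5]
grip_width: 0.0599
grip_force: 15.0
```

```bash
python3 - <<'E'
from h import *
p,R,o=now();print(p.round(4),R.apply([0,0,1]).round(3),np.degrees(np.arccos(-R.apply([0,0,1])[2])),o['force'],o['qpos'].round(3))
print("lip",p+R.apply([-.07,0,-.037]),disp(0,-.05,.165))
t=ctrl.camera("top");s=ctrl.camera("scene")
k=lambda im:cv2.resize(im,(390,450),interpolation=cv2.INTER_CUBIC)
cv2.imwrite("pics/pour.png",np.hstack([k(t[90:210,175:279]),k(s[135:285,170:300])]))
E
```

```text
[0.6127 0.1496 0.2486] [ 0.129  0.986 -0.107] 83.87886607123619 [ 0.41156593 -0.04629517  0.47447463] [-0.262  0.616  1.565  1.408  1.617 -0.622]
lip [0.6070628  0.10570281 0.18295338] [0.61847369 0.07842776 0.165     ]
```

View pics/pour.png

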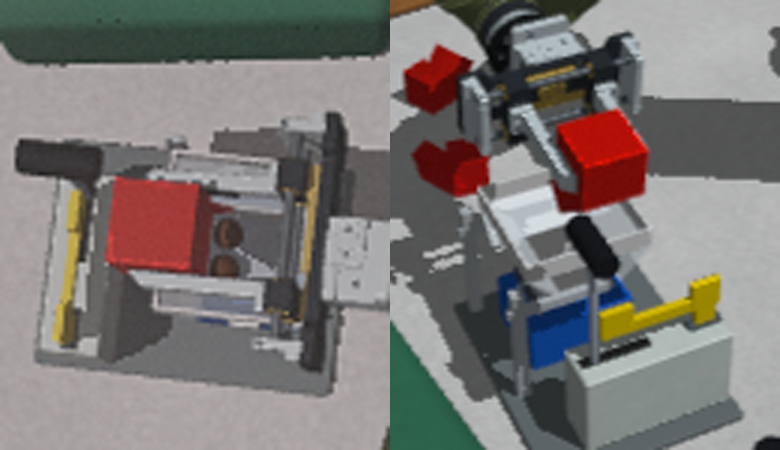

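The cup is tipped 84° with its lip over the mouth, and two brown nuts show at crop (228,232) and (224,265), inside the hopper opening. I'll back out the same way I came in: level to about 39°, rise, then level fully.

Call:
{"fn": "play_rows", "kwargs": {
  "commands": [
    [0, 0, 0, 0, 0, 0, 1],
    [0, 0, 0, 0, 0, 0, 1],
    [0.002, 0, 0, 0, -5, 0, 1],
    [0.002, 0, 0, 0, -5, 0, 1],
    [0.002, 0, 0, 0, -5, 0, 1],
    [0, 0, 0, 0, -5, 0, 1],
    [0, 0, 0, 0, -5, 0, 1],
    [0, 0, 0, 0, -5, 0, 1],
    [0, 0, 0, 0, -5, 0, 1],
    [0, 0, 0, 0, -5, 0, 1],
    [0, 0, 0, 0, -5, 0, 1],
    [0.003, 0.003, -0.022, 0, 0, 0, 1],
    [0.003, 0.003, -0.022, 0, 0, 0, 1],
    [0.003, 0.003, -0.022, 0, 0, 0, 1],
    [0, 0, 0, 0, -5, 0, 1],
    [0, 0, 0, 0, -5, 0, 1],
    [0, 0, 0, 0, 0, 0, 1],
    [0, 0, 0, 0, 0, 0, 1]
  ]
}}

```text
time_s: 12.03
ee_pos: [0.6168, 0.1165, 0.3112]
eef_rot: [3.141, -0.508, 1.442]
force: [-0.1, 0.2, -0.9]
grip_width: 0.0598
grip_force: 15.0
```

```bash
python3 - <<'E'
from h import *
p,R,o=now();print(p.round(4),o['grip_width'])
t=ctrl.camera("top")
for a in((15,60,10),(5,60,20)):
    m=mask(t,(a[0]-5,60,20),(a[0]+10,200,140))[130:175,215:270]
    k,_,st,c=cv2.connectedComponentsWithStats(m)
    for i in range(1,k):
        if st[i,4]>8:
            q=c[i]+[215,130];print(q,st[i,4],plane("top",q,.1).round(4))
c=go((.494,-.25,.31),DOWN(20)); 
for q in("hop",):print(disp(0,-.05,.1))
cv2.imwrite("pics/hop2.png",cv2.resize(t[110:210,175:285],None,fx=5,fy=5,interpolation=cv2.INTER_CUBIC))
E
```

```text
[0.6168 0.1165 0.3112] 0.05981787984598381
[222.74524715 141.86692015] 263 [0.6649 0.1319 0.1   ]
[233.52272727 140.29545455] 44 [0.6689 0.0988 0.1   ]
shift mm [-331.1  -74.  -184.1] rows 10.0 turn [-15.92 -26.16  61.1 ] rows 10.0
[0.61847369 0.07842776 0.1       ]
```

View pics/hop2.png

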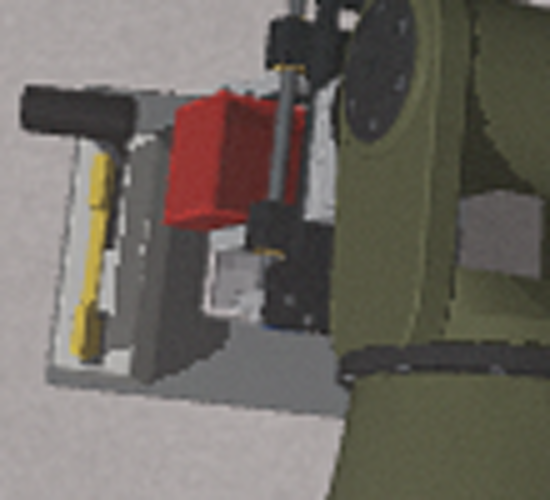

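The gripper hides the hopper here, so I'll level the cup, take it back to its spot and check the hopper afterwards.

Call:
{"fn": "play_rows", "kwargs": {
  "commands": [
    [0, 0, 0, 0, -6, 0, 1],
    [0, 0, 0, 0, -6, 0, 1],
    [0, 0, 0, 0, -6, 0, 1],
    [0, 0, 0, 0, -6, 0, 1],
    [0, 0, 0, 0, -5.1, 0, 1],
    [0, 0, 0, 0, 0, 0, 1],
    [0, 0, 0, 0, 0, 0, 1]
  ]
}}

```text
time_s: 12.67
ee_pos: [0.6167, 0.1163, 0.3095]
eef_rot: [-3.139, -0.001, 1.441]
force: [-0.2, -0.2, -0.1]
grip_width: 0.06
grip_force: 15.0
```

```bash
python3 - <<'E'
from h import *
p,R,o=now();print(p.round(4),R.as_euler('xyz',True).round(2))
go((.494,-.25,.3),DOWN(20))
E
```

```text
[0.6167 0.1163 0.3095] [-1.7985e+02 -7.0000e-02  8.2570e+01]
shift mm [-379.1  -74.2    9.2] rows 10.0 turn [-1.700e-01  1.000e-02  6.257e+01] rows 9.0
```

Call:
{"fn": "play_rows", "kwargs": {
  "commands": [
    [-0.034, -0.007, 0, 0, 0, 0, 1],
    [-0.035, -0.007, 0, 0, 0, 0, 1],
    [-0.035, -0.007, 0, 0, 0, 0, 1],
    [-0.035, -0.007, 0, 0, 0, 0, 1],
    [-0.035, -0.007, 0, 0, 0, 0, 1],
    [-0.035, -0.007, 0, 0, 0, 0, 1],
    [-0.035, -0.007, 0, 0, 0, 0, 1],
    [-0.035, -0.007, 0, 0, 0, 0, 1],
    [-0.035, -0.006, 0, 0, 0, 0, 1],
    [-0.035, -0.006, 0, 0, 0, 0, 1],
    [-0.03, -0.006, 0, 0, 0, 0, 1],
    [0, 0, 0, 0, 0, 7, 1],
    [0, 0, 0, 0, 0, 7, 1],
    [0, 0, 0, 0, 0, 7, 1],
    [0, 0, 0, 0, 0, 7, 1],
    [0, 0, 0, 0, 0, 7, 1],
    [0, 0, 0, 0, 0, 7, 1],
    [0, 0, 0, 0, 0, 7, 1],
    [0, 0, 0, 0, 0, 7, 1],
    [0, 0, 0, 0, 0, 6.6, 1]
  ]
}}

```text
time_s: 14.33
ee_pos: [0.4933, -0.251, 0.3108]
eef_rot: [-3.14, -0.002, 0.339]
force: [-0.2, 0.7, -1.0]
grip_width: 0.06
grip_force: 15.0
```

Call:
{"fn": "play_rows", "kwargs": {
  "commands": [
    [0, 0, 0.04, 0, 0, 0, 1],
    [0, 0, 0.04, 0, 0, 0, 1],
    [0, 0, 0.04, 0, 0, 0, 1],
    [0, 0, 0.04, 0, 0, 0, 1],
    [0, 0, 0.04, 0, 0, 0, 1],
    [0, 0, 0.04, 0, 0, 0, 1],
    [0, 0, 0.02, 0, 0, 0, 1],
    [0, 0, 0, 0, 0, 0, 1],
    [0, 0, 0, 0, 0, 0, 1]
  ]
}}

```text
time_s: 15.08
ee_pos: [0.4931, -0.2514, 0.0512]
eef_rot: [-3.141, 0.0, 0.344]
force: [0.8, -0.7, -0.3]
grip_width: 0.0597
grip_force: 15.0
```

```bash
python3 - <<'E'
from h import *
p,R,o=now();print(p.round(4),R.as_euler('xyz',True).round(2),o['force'])
go((.494,-.25,.013),DOWN(20))
E
```

```text
[ 0.4931 -0.2514  0.0512] [-1.7995e+02  1.0000e-02  1.9730e+01] [ 0.79732505 -0.66965775 -0.27401138]
shift mm [ 1.3 -1.  38.2] rows 1.0 turn [-0.05  0.01 -0.27] rows 1.0
```

Call:
{"fn": "play_rows", "kwargs": {
  "commands": [
    [0, 0, 0.015, 0, 0, 0, 1],
    [0, 0, 0.012, 0, 0, 0, 1],
    [0, 0, 0.006, 0, 0, 0, 1],
    [0, 0, 0.004, 0, 0, 0, 1],
    [0, 0, 0, 0, 0, 0, 1],
    [0, 0, 0, 0, 0, 0, 1],
    [0, 0, 0, 0, 0, 0, 1]
  ]
}}

```text
time_s: 15.67
ee_pos: [0.4942, -0.2512, 0.015]
eef_rot: [3.139, 0.0, 0.347]
force: [-0.1, 0.8, -0.7]
grip_width: 0.0601
grip_force: 15.0
```

Call:
{"fn": "play_rows", "kwargs": {
  "commands": [
    [0, 0, 0.0015, 0, 0, 0, 1],
    [0, 0, 0.001, 0, 0, 0, 1],
    [0, 0, 0, 0, 0, 0, 1],
    [0, 0, 0, 0, 0, 0, -1],
    [0, 0, 0, 0, 0, 0, -1],
    [0, 0, 0, 0, 0, 0, -1],
    [0, 0, 0, 0, 0, 0, -1],
    [0, 0, 0, 0, 0, 0, -1],
    [0, 0, 0, 0, 0, 0, -1],
    [0, 0, -0.01, 0, 0, 0, -1],
    [0, 0, -0.03, 0, 0, 0, -1],
    [0, 0, -0.04, 0, 0, 0, -1],
    [0, 0, -0.04, 0, 0, 0, -1],
    [0, 0, -0.04, 0, 0, 0, -1],
    [0, 0, -0.04, 0, 0, 0, -1],
    [0, 0, -0.04, 0, 0, 0, -1],
    [0, 0, -0.03, 0, 0, 0, -1],
    [0, 0, 0, 0, 0, 0, -1]
  ]
}}

```text
time_s: 17.17
ee_pos: [0.495, -0.2511, 0.2894]
eef_rot: [3.132, -0.006, 0.347]
force: [0.2, 0.9, -0.6]
grip_width: 0.0939
grip_force: 0.0
```

```bash
python3 - <<'E'
from h import *
p,R,o=now();print(p.round(4),R.as_euler('xyz',True).round(2),o['grip_width'])
t=ctrl.camera("top")
k=lambda im:cv2.resize(im,(400,400),interpolation=cv2.INTER_CUBIC)
cv2.imwrite("pics/chk.png",np.hstack([k(t[115:205,185:275]),k(t[140:240,310:410])]))
y=DY; go(disp(-.088,.045,.30),DOWN(82.5))
E
```

```text
[ 0.495  -0.2511  0.2894] [179.45  -0.33  19.88] 0.0938892938284502
shift mm [ 194.1 -392.2  -16.2] rows 11.0 turn [ 4.300e-01  4.000e-02 -6.262e+01] rows 9.0
```

View pics/chk.png

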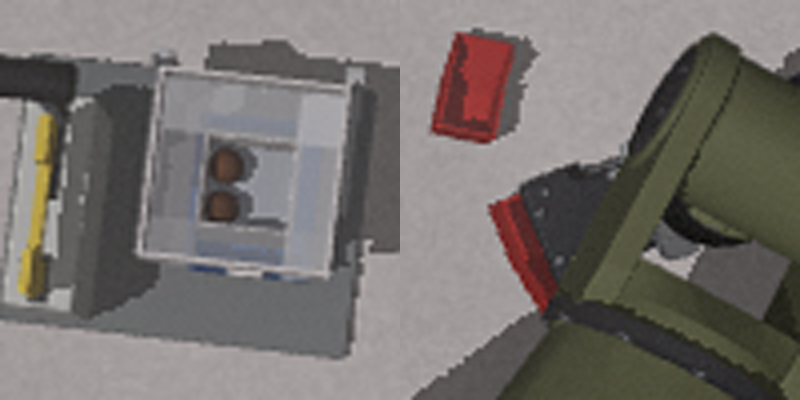

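Both nuts sit on the gate in the shaft, at crop (226,165) and (222,206). The cup stands at its old spot, partly hidden by the arm at (525,250). Next is the catch, with closed fingers.

Call:
{"fn": "play_rows", "kwargs": {
  "commands": [
    [0.017, -0.035, 0, 0, 0, 0, 1],
    [0.018, -0.036, 0, 0, 0, 0, 1],
    [0.018, -0.036, 0, 0, 0, 0, 1],
    [0.018, -0.036, 0, 0, 0, 0, 1],
    [0.018, -0.036, 0, 0, 0, 0, 1],
    [0.018, -0.036, 0, 0, 0, 0, 1],
    [0.018, -0.036, 0, 0, 0, 0, 1],
    [0.018, -0.036, 0, 0, 0, 0, 1],
    [0.018, -0.036, 0, 0, 0, 0, 1],
    [0.018, -0.036, 0, 0, 0, 0, 1],
    [0.015, -0.033, 0, 0, 0, 0, 1],
    [0, 0, 0, 0, 0, -7, 1],
    [0, 0, 0, 0, 0, -7, 1],
    [0, 0, 0, 0, 0, -7, 1],
    [0, 0, 0, 0, 0, -7, 1],
    [0, 0, 0, 0, 0, -7, 1],
    [0, 0, 0, 0, 0, -7, 1],
    [0, 0, 0, 0, 0, -7, 1],
    [0, 0, 0, 0, 0, -7, 1],
    [0, 0, 0, 0, 0, -6.6, 1]
  ]
}}

```text
time_s: 18.88
ee_pos: [0.5426, 0.184, 0.28]
eef_rot: [-3.14, 0.003, 1.446]
force: [-0.6, 0.1, -0.2]
grip_width: 0.0008
grip_force: 0.0
```

```bash
python3 - <<'E'
from h import *
# check paddle height/position by triangulation
t=ctrl.camera("top");s=ctrl.camera("scene")
p,R,o=now();print(p.round(4),R.as_euler('xyz',True).round(2),o['grip_width'])
w=disp(-.08,.085,.154);print("paddle top pred",proj("top",w),proj("scene",w))
t0=cv2.imread("pics/top0.png");s0=cv2.imread("pics/scene0.png")
for n,im in(("top",t0),("scene",s0)):
    ys,xs=np.nonzero(mask(im,(22,120,90),(34,255,255)))
    if n=="top": i=ys>170;a=[xs[i].mean(),ys[i].mean()];print(a,np.ptp(xs[i]),ys.max())
    else: i=xs>270;b=[xs[i].mean(),ys[i].mean()];print(b)
P,e=tri(b,a);print("paddle tri",P.round(4),e,"pred mid",disp(-.08,.085,.14))
g=[]
for n,im,x0,y0,x1,y1 in(("top",t0,176,124,206,141),("scene",s0,225,203,250,230)):
    ys,xs=np.nonzero(im[y0:y1,x0:x1].max(2)<45);g.append([xs.mean()+x0,ys.mean()+y0]);print(g[-1],len(xs))
P,e=tri(g[1],g[0]);print("grip tri",P.round(4),e,"pred",disp(.03,.085,.235))
go(disp(-.088,.055,.12),DOWN(82.5))
E
```

```text
[0.5427 0.184  0.2801] [-1.7991e+02  1.4000e-01  8.2610e+01] 0.000507324527502506
paddle top pred [[190.49185992 175.74522912]] [[274.88813884 227.34383878]]
[np.float64(190.29166666666666), np.float64(175.625)] 3 180
[np.float64(274.6803278688525), np.float64(234.02459016393442)]
paddle tri [0.5595 0.2268 0.1339] 1.1057429652117777e-05 pred mid [0.55677914 0.22271491 0.14      ]
[np.float64(191.98305084745763), np.float64(132.66101694915255)] 59
[np.float64(237.01030927835052), np.float64(217.07731958762886)] 194
grip tri [0.6659 0.2046 0.2306] 0.0019451364201110359 pred [0.66583807 0.20835703 0.235     ]
shift mm [ 10.7   1.2 160.1] rows 4.0 turn [-0.09  0.14  0.11] rows 1.0
```

Call:
{"fn": "play_rows", "kwargs": {
  "commands": [
    [0.003, 0, 0.04, 0, 0, 0, 1],
    [0.003, 0, 0.04, 0, 0, 0, 1],
    [0.003, 0, 0.04, 0, 0, 0, 1],
    [0, 0, 0.035, 0, 0, 0, 1],
    [0, 0, 0.005, 0, 0, 0, 1],
    [0, 0, 0, 0, 0, 0, 1]
  ]
}}

```text
time_s: 19.48
ee_pos: [0.5433, 0.1924, 0.1195]
eef_rot: [-3.138, 0.003, 1.437]
force: [0.2, -0.4, 0.7]
grip_width: 0.0005
grip_force: 0.0
```

Call:
{"fn": "play_rows", "kwargs": {
  "commands": [
    [0.006, 0, 0, 0, 0, 0, 1],
    [0.006, 0, 0, 0, 0, 0, 1],
    [0.006, 0, 0, 0, 0, 0, 1],
    [0.006, 0, 0, 0, 0, 0, 1],
    [0.006, 0, 0.001, 0, 0, 0, 1],
    [0.006, 0, 0.001, 0, 0, 0, 1],
    [0.006, 0, 0.001, 0, 0, 0, 1],
    [0.006, 0, 0.001, 0, 0, 0, 1],
    [0.006, 0, 0.001, 0, 0, 0, 1],
    [0.006, 0, 0.001, 0, 0, 0, 1],
    [0.006, 0, 0.001, 0, 0, 0, 1],
    [0.006, 0, 0.001, 0, 0, 0, 1],
    [0, 0, 0, 0, 0, 0, 1]
  ]
}}

```text
time_s: 20.57
ee_pos: [0.5543, 0.2635, 0.1145]
eef_rot: [3.14, 0.004, 1.439]
force: [-5.9, -11.5, 19.5]
grip_width: 0.0003
grip_force: 11.0
```

```bash
python3 - <<'E'
from h import *
p,R,o=now();print(p.round(4),disp(-.088,.125,.113),o['force'])
t=ctrl.camera("top")
ys,xs=np.nonzero(mask(t,(22,100,70),(34,255,255)))
print(len(xs),xs.min(),xs.max(),ys.min(),ys.max())
for a in(0,.9,1.1,1.3): print(a,proj("top",disp(-.08,.085+.04*np.sin(a),.1+.04*np.cos(a))))
E
```

```text
[0.5543 0.2635 0.1145] [0.55406863 0.26341691 0.113     ] [ -5.87286892 -11.4552452   19.48882598]
153 183 192 142 180
0 [[191.31199096 176.27040702]]
0.9 [[181.78103268 175.70862926]]
1.1 [[180.79210966 175.80353128]]
1.3 [[180.32749012 175.97377703]]
```

Call:
{"fn": "play_rows", "kwargs": {
  "commands": [
    [-0.003, 0, -0.006, 0, 0, 0, 1],
    [0, 0, -0.03, 0, 0, 0, 1],
    [0, 0, -0.04, 0, 0, 0, 1],
    [0, 0, -0.04, 0, 0, 0, 1],
    [0, 0, -0.04, 0, 0, 0, 1],
    [0, 0, -0.04, 0, 0, 0, 1],
    [0, 0, -0.02, 0, 0, 0, -0.2],
    [0, 0, 0, 0, 0, 0, -0.2]
  ]
}}

```text
time_s: 21.28
ee_pos: [0.5541, 0.2622, 0.3345]
eef_rot: [3.135, -0.003, 1.44]
force: [-0.1, 0.3, 0.2]
grip_width: 0.0102
grip_force: 0.0
```

```bash
python3 - <<'E'
from h import *
p,R,o=now();print(p.round(4),o['grip_width'],R.as_euler('xyz',True).round(2))
t=ctrl.camera("top");s=ctrl.camera("scene")
for n,im in(("top",t),("scene",s)):
    ys,xs=np.nonzero(mask(im,(22,100,70),(34,255,255)))
    k=(xs<300)&(ys>120)&(ys<280)&(xs>170);print(n,k.sum(),xs[k].min(),xs[k].max(),ys[k].min(),ys[k].max())
for a in(0,.9,1.1,1.3):
    w=disp(-.08,.085+.04*np.sin(a),.1+.04*np.cos(a)); print(a,proj("top",w),proj("scene",w))
k=lambda im:cv2.resize(im,(400,400),interpolation=cv2.INTER_CUBIC)
cv2.imwrite("pics/cat.png",np.hstack([k(t[110:210,170:270]),k(s[190:290,200:300])]))
go(disp(.03,.085,.31),DOWN(82.5))
E
```

```text
[0.5541 0.2622 0.3345] 0.010209450847350055 [ 1.796e+02 -1.400e-01  8.249e+01]
top 328 176 192 141 181
scene 394 244 299 135 264
0 [[191.31199096 176.27040702]] [[274.69430326 231.14246959]]
0.9 [[181.78103268 175.70862926]] [[280.05139735 242.49001287]]
1.1 [[180.79210966 175.80353128]] [[280.71950553 245.3030898 ]]
1.3 [[180.32749012 175.97377703]] [[281.11653269 247.96035126]]
shift mm [-38.3 118.5  18.9] rows 4.0 turn [ 0.02  0.08 -0.01] rows 1.0
```

View pics/cat.png

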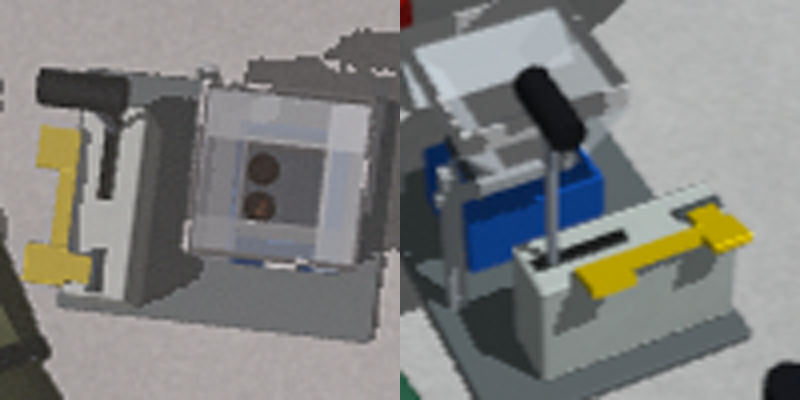

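The catch lies flipped fully over, with its paddle at crop (55,265), and the lever is still upright at (80,90) with both nuts on the gate. Now I'll grip the lever from above.

Call:
{"fn": "play_rows", "kwargs": {
  "commands": [
    [-0.01, 0.03, 0, 0, 0, 0, -1],
    [-0.01, 0.03, 0, 0, 0, 0, -1],
    [-0.01, 0.03, 0, 0, 0, 0, -1],
    [-0.008, 0.0285, 0, 0, 0, 0, -1],
    [0, 0, 0, 0, 0, 0, -1],
    [0, 0, 0, 0, 0, 0, -1],
    [0, 0, 0.02, 0, 0, 0, -1],
    [0, 0, 0, 0, 0, 0, -1]
  ]
}}

```text
time_s: 22.05
ee_pos: [0.6646, 0.2088, 0.305]
eef_rot: [-3.137, 0.004, 1.44]
force: [-0.4, -0.1, -1.3]
grip_width: 0.0715
grip_force: 0.0
```

```bash
python3 - <<'E'
from h import *
p,R,o=now();print(p.round(4),o['grip_width'],R.as_euler('xyz',True).round(2),o['qpos'].round(3))
go(disp(.03,.085,.216),DOWN(82.5))
E
```

```text
[0.6646 0.2088 0.305 ] 0.07154231519397093 [-179.71    0.21   82.52] [ 2.520e-01  6.250e-01  8.320e-01 -1.000e-03  1.691e+00  3.830e-01]
shift mm [ 0.   1.8 89. ] rows 3.0 turn [-0.29  0.21  0.02] rows 1.0
```

Call:
{"fn": "play_rows", "kwargs": {
  "commands": [
    [0, 0.001, 0, 0, 0, 0, -1],
    [0, 0.001, 0, 0, 0, 0, -1],
    [0, 0, 0.03, 0, 0, 0, -1],
    [0, 0, 0.03, 0, 0, 0, -1],
    [0, 0, 0.02, 0, 0, 0, -1],
    [0, 0, 0.009, 0, 0, 0, -1],
    [0, 0, 0, 0, 0, 0, 1],
    [0, 0, 0, 0, 0, 0, 1],
    [0, 0, 0, 0, 0, 0, 1],
    [0, 0, 0, 0, 0, 0, 1],
    [0, 0, 0, 0, 0, 0, 1],
    [0, 0, 0, 0, 0, 0, 1],
    [0, 0, 0, 0, 0, 0, 1],
    [0, 0, 0, 0, 0, 0, 1],
    [0, 0, 0, 0, 0, 0, 1]
  ],
  "force": 20
}}

```text
time_s: 23.3
ee_pos: [0.6678, 0.2078, 0.2201]
eef_rot: [3.142, 0.002, 1.44]
force: [0.2, -0.6, 0.2]
grip_width: 0.0374
grip_force: 0.0
```

Call:
{"fn": "play_rows", "kwargs": {
  "commands": [
    [0, 0, 0, 0, 0, 0, 1],
    [0, 0, 0, 0, 0, 0, 1],
    [0, 0, 0, 0, 0, 0, 1],
    [0, 0, 0, 0, 0, 0, 1]
  ]
}}

```text
time_s: 23.63
ee_pos: [0.6672, 0.208, 0.22]
eef_rot: [-3.14, 0.002, 1.44]
force: [-6.5, -0.4, 1.3]
grip_width: 0.0255
grip_force: 20.0
```

Gripped: the width is 25.5 mm on the 26 mm bar. Now I'll pull along the arc.

Call:
{"fn": "play_rows", "kwargs": {
  "commands": [
    [0, -0.006, 0.0002, -2.8, 0, 0, 1],
    [0, -0.0064, 0.0002, -2.8, 0, 0, 1],
    [0, -0.0064, 0.0002, -2.8, 0, 0, 1],
    [0, -0.0064, 0.0002, -2.8, 0, 0, 1],
    [0, -0.0064, 0.0002, -2.8, 0, 0, 1],
    [0, -0.0064, 0.0002, -2.8, 0, 0, 1],
    [0, 0, 0, 0, 0, 0, 1]
  ]
}}

```text
time_s: 24.22
ee_pos: [0.6295, 0.213, 0.2143]
eef_rot: [2.846, 0.002, 1.441]
force: [5.8, 0.4, -7.1]
grip_width: 0.0254
grip_force: 20.0
```

```bash
cat > lev.py <<'E'
from h import *
p,R,o=now(); g=p-R.apply([0,0,.019]); a=np.radians(DY)
d=g-disp(.03,.085,.09); x=np.cos(a)*d[0]+np.sin(a)*d[1]
print("tool tilt",np.arccos(-R.apply([0,0,1])[2]),"lever",np.arctan2(-x,d[2]),"radius",np.hypot(x,d[2]),o['force'],o['grip_force'],o['qpos'].round(2))
E
python3 lev.py
```

```text
tool tilt 0.29553588446181045 lever 0.28763393537942705 radius 0.1485542830035689 [ 5.81087247  0.35164439 -7.11683962] 20.008489787578583 [ 0.32  0.4   1.39 -0.15  1.09  0.51]
```

Call:
{"fn": "play_rows", "kwargs": {
  "commands": [
    [0, -0.0064, 0.0004, -2.8, 0, 0, 1],
    [0, -0.0064, 0.0004, -2.8, 0, 0, 1],
    [0, -0.0064, 0.0004, -2.8, 0, 0, 1],
    [0, -0.0064, 0.0004, -2.8, 0, 0, 1],
    [0, -0.0064, 0.0004, -2.8, 0, 0, 1],
    [0, 0, 0, 0, 0, 0, 1],
    [0, 0, 0, 0, 0, 0, 1]
  ]
}}

```text
time_s: 24.8
ee_pos: [0.603, 0.2169, 0.2021]
eef_rot: [2.602, 0.001, 1.44]
force: [-0.2, 1.0, 8.3]
grip_width: 0.0253
grip_force: 20.0
```

```bash
python3 lev.py
```

```text
tool tilt 0.5397802563322573 lever 0.5178178576123472 radius 0.1477902480830744 [-0.24383486  1.02858652  8.26004089] 19.990045130252838 [ 0.4   0.28  1.65 -0.38  0.77  0.74]
```

Call:
{"fn": "play_rows", "kwargs": {
  "commands": [
    [0, -0.005, 0.0003, -1.5, 0, 0, 1],
    [0, -0.004, 0.0003, -1.5, 0, 0, 1],
    [0, 0, 0, 0, 0, 0, 1],
    [0, 0, 0, 0, 0, 0, 1]
  ]
}}

```text
time_s: 25.13
ee_pos: [0.5963, 0.2178, 0.1977]
eef_rot: [2.548, 0.0, 1.439]
force: [-4.4, -0.3, 13.2]
grip_width: 0.0257
grip_force: 20.0
```

```bash
python3 lev.py
```

```text
tool tilt 0.5932088372182865 lever 0.5798425051823067 radius 0.14754431075635172 [-4.35932167 -0.28983944 13.15400973] 19.99039739370346 [ 0.42  0.25  1.71 -0.46  0.71  0.83]
```

Close to the stop. I'll pull a little more, hold, and check that the nuts have dropped.

Call:
{"fn": "play_rows", "kwargs": {
  "commands": [
    [0, -0.003, 0.0003, -0.6, 0, 0, 1],
    [0, 0, 0, 0, 0, 0, 1],
    [0, 0, 0, 0, 0, 0, 1],
    [0, 0, 0, 0, 0, 0, 1],
    [0, 0, 0, 0, 0, 0, 1],
    [0, 0, 0, 0, 0, 0, 1],
    [0, 0, 0, 0, 0, 0, 1],
    [0, 0, 0, 0, 0, 0, 1],
    [0, 0, 0, 0, 0, 0, 1],
    [0, 0, 0, 0, 0, 0, 1],
    [0, 0, 0, 0, 0, 0, 1],
    [0, 0, 0, 0, 0, 0, 1]
  ]
}}

```text
time_s: 26.13
ee_pos: [0.5947, 0.2181, 0.1966]
eef_rot: [2.537, -0.0, 1.439]
force: [-2.3, -1.4, 16.0]
grip_width: 0.0258
grip_force: 20.0
```

```bash
python3 lev.py; python3 - <<'E'
from h import *
t=ctrl.camera("top")
k=lambda im:cv2.resize(im,(400,400),interpolation=cv2.INTER_CUBIC)
cv2.imwrite("pics/end.png",np.hstack([k(t[105:205,185:285]),k(t[140:240,310:410])]))
E
```

```text
tool tilt 0.6050436532299265 lever 0.5946149690955973 radius 0.14752024799883423 [-2.33512297 -1.41232795 15.96171492] 19.990324079990387 [ 0.42  0.25  1.72 -0.48  0.7   0.85]
```

View pics/end.png

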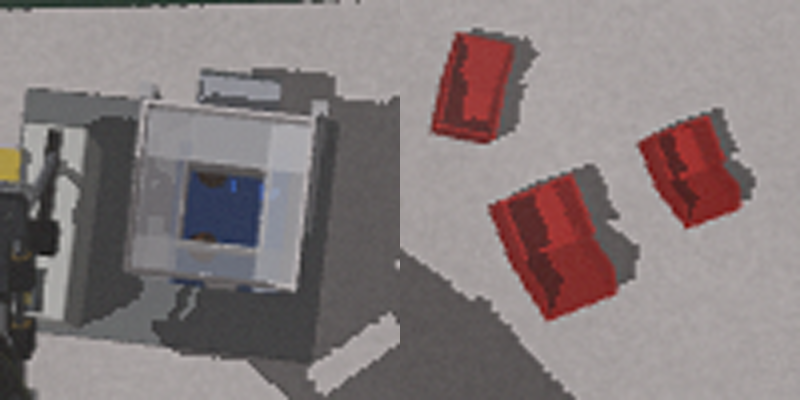

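Through the open gate I can see both nuts in the blue container, at crop (208,180) and (205,238). The cup stands upright and empty at (555,245), and the lever reads about 0.59 rad while held. I'm handing in.

```bash
python3 -c "
from station import ctrl
print(ctrl.hand_in())"
```

```text
the job is handed in; nothing more can be done
None
```

I handed the job in at about 26 s, with no verdict returned: both nuts are in the blue container, the cup stands upright and released, the catch is flipped over, and the gripper holds the lever at about 0.59 rad.

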